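# Press the mould core home against its sprung ejector and hold it

## Task

Pick up the rectangular aluminium core by the rib on its top, lower it into the pocket of the wooden mould and press it down against the sprung ejector pin until its flange sits level and fully home on the two steel rest strips. Finish still holding it there: keep hold of the core and keep pressing, firmly but without ramming it, because the spring lifts it again as soon as you let up (the job ends in that hold, nothing is released). Leave the round core, the pencil pot and the clamp where they are.

Things in the scene. Friction and masses are not known exactly. Their poses are not given: they have to be found in the camera images.
- core: Loose aluminium core, 0.2-0.42 kg, standing on its foot. From below: foot 56 (x) by 36 (y) by 36 mm high; flange 100 (x) by 60 (y) by 6 mm thick; grip rib 45 (x) by 16 (y) by 32 mm high on the flange's middle; 74 mm high in all. Origin: centre of the foot's underside; z up, x along the long side. Fits its pocket either way round (half-turn symmetric).
- core_grip (a point): Point on the axis of the core's rib, 64 mm above the foot's underside (22 mm above the flange's top face, 10 mm below the rib's top). Grip here from above, fingers closing along the core's y across the 16 mm thickness.
- mould: Dark wooden mould block fixed to the bench, 150 (x) by 120 (y) by 50 mm high. Middle of its top: a pocket 60 (x) by 40 (y) mm, 47 mm deep, mouth chamfered 4 mm; the core's foot has 2 mm clearance a side. Origin: centre of the underside; z up; x along the pocket's long side.
- pocket (a point): Point on the pocket's axis, 54 mm above the bench, level with the top of the two rest strips (4 mm above the mould's top face). The core is home when its flange's underside is at this height, so its origin is 36 mm below this point.
- rest_a: Steel rest strip, the hard stop at the mould's +x end of the pocket: 12 (x) by 70 (y) by 4 mm high, fixed on the mould's top, its centre 42 mm from the pocket's axis along the mould's x. Its frame is the mould's frame (same origin).
- rest_b: The same steel rest strip at the mould's -x end of the pocket, 42 mm from its axis. Its frame is the mould's frame (same origin).
- plunger (a joint): Sprung ejector pin (brass head 22 mm across) upright in the middle of the pocket; metres pressed down, 0 = fully up, head 20 mm below the tops of the rest strips. The core's foot meets it with the flange 16 mm above the rests; home is 0.016. The spring pushes up with 6.9 N at first touch, 11.7 N at home (300 N/m), more than the core's weight.
- round_core: Bystander: a round aluminium core for another mould, foot 52 mm across, flange 76 mm across, round 18 mm stem, 74 mm high in all, loose on the bench; leave alone. Origin: centre of the underside.
- pencil_pot: Bystander: black plastic pot of pencils, 70 mm across, about 170 mm high with the pencils, loose; leave alone. Origin: centre of the underside.
- clamp: Bystander: steel bar clamp lying flat, bar 190 mm long, about 25 mm high, loose; leave alone. Origin: on the bench under the middle of its bar.
Not all that is in view belongs to the job. What is shaped like the core but yellow is not meant.

How it is judged:
On the way, in this order (a step that is already met when the one before it is completed fails the run):
1. the rectangular core is picked up off the bench (height (world z) of core above 0.03 m and contact force between core and the fingers above 2 N), for 0.1 s.
2. the core's foot is in the pocket and has begun to press the ejector pin down (horizontal distance between core and pocket below 0.006 m and value of joint plunger above 0.002 m), for 0.05 s.
At the end, for the whole second after the job is handed in: Core in the pocket (within 5 mm and 0.12 rad, either way round), level within 0.02 rad, origin at most 19.5 mm above the mould's underside, pin pressed over 14.5 mm, flange on a rest strip with over 1 N, fingers still on the core with over 2 N, core still (value of joint plunger above 0.0145 m and z of core in the frame of mould below 0.0195 m and horizontal distance between core and pocket below 0.005 m and angle between the x axis of core and the x axis of mould, either way round below 0.12 rad and angle between core's own z axis and vertical below 0.02 rad and (contact force between core and rest_a above 1 N or contact force between core and rest_b above 1 N) and contact force between core and the fingers above 2 N and linear speed of core below 0.02 m/s); the arm keeps its last pose, push and grip.
It fails at once if a bystander is moved more than 20 mm (distance of any of round_core, pencil_pot, clamp from where it was at the start of the episode above 0.02 m).
It fails at once if the core is rammed onto a rest strip with more than 60 N (contact force between core and rest_a above 60 N or contact force between core and rest_b above 60 N).
It also fails if it takes over 45 s, if anything falls off the work surface, if the arm or the gripper's body presses on something with over 40 N, if the wrist force passes 120 N, or if a joint passes its speed limit or range.

## Robot

A 6-joint arm with a two-finger parallel gripper is mounted at the origin on the work surface. World frame = base frame: x ahead of the robot, y to its left, z up, the work surface at z = 0. Lengths are in m, angles in rad, forces in N, time in s.
With the tool pointing down it reaches from about 0.275 to 0.85 m from the base axis. Payload 19 kg.
Tool frame: the origin (TCP) lies midway between the tips of the shut fingers; the grasp point (between the pads) lies 19 mm behind it; z points along the fingers, y is the line along which they close (so a half turn about z gives the same grasp; the last joint's range is limited). The gripper opens to 85 mm and grips with 20 to 120 N. Pads are 22 mm wide; open, the fingers measure 114 mm over their backs; the gripper's body (76 mm by 85 mm) begins 54 mm behind the grasp point. The pads swing forward as they close: fully open they stand 13 mm farther back than shut.
Start: joints at [1.023, 0.15, 1.437, -0, 1.554, -0.134], TCP at [0.231, 0.526, 0.231] pointing down, gripper open.
Joint ranges: [-2.8, 2.8], [-0.68, 2.1], [0.12, 2.68], [-1.39, 4.53], [0.16, 2.79], [-2.81, 2.81]. Speed limits (rad/s): [1.89, 1.89, 2.22, 3.01, 3.01, 3.01].

## Interface

Orientations are given as a rotation vector (axis times angle).
In Python, from station import ctrl, vision gives the robot as it stands. The module is installed in compiled form; this text tells all that it offers.
- The arm moves only by the tool step_arm, never from a script. Its argument "increments" is a list of rows, each an object with "translation": the shift along the tool's x, y, z in units of 0.02 m (1.0 is 0.02 m), a list of three; "delta_rot": the turn, a rotation vector about the tool's x, y, z in units of 0.1 rad (1.0 is 0.1 rad), a list of three. A call has 1 to 20 rows; each row shifts and turns the commanded pose from where the row before left it, along the tool's axes as they then stand; what a row does not reach is not made up. A row lasts 1/12 s, in which the tool goes at most 41.7 mm and 7.16 degrees, less where a joint would pass 70% of its speed; a pose out of reach is approached as far as the arm can. A call with a number of a shift or a turn outside -1 to 1 is refused whole. A call with a gripper value outside its range is refused whole. "fingers" is the opening in per cent of the stroke, from 0 (shut) to 100 (fully open), set as the call begins (left out, the last holds). The fingers move at their own pace and stop on an object; "force" is the grip in N (left out, the last holds). Time passes only in rows, so rows that do not move let the fingers close. It gives the time, the measured TCP pose, the force, the opening and the grip force at its end, in the units of the state.
- ctrl.observe(): the state, without advancing time (a new reading comes with each control period).
- vision.get_image(name): name is "side" or "top"; returns a dict with "frame" (420x560x3 uint8, blue, green, red), "z_map" (420x560 float32, m along the optical axis (not along the pixel's ray), 0 where there is no reading), "vertical_fov" (degrees; the focal length in pixels is half the picture's height over the tangent of half this angle, whatever the lens; pixels are square), "cx", "cy" (the principal point, pixels), "rvec" (rotation vector, rad) and "tvec" (3), from world to camera coordinates, as OpenCV has them. Camera axes: x right, y down, z forward; pixel columns grow to the right and rows downward; lengths in m; the calibration is good to about 2 mm. A picture is of the moment at which its call begins.
- ctrl.hand_in(): hands the job in; it is judged then, once.
The state is a dict: "t": time; "q": joint angles; "qvel": joint speeds; "joint_torque": joint torques, N m; "eef_pos": TCP position; "orientation": TCP orientation; "wrist_force": force on the tool from outside, world axes, zero at the start; "wrist_torque": the same for the moment, N m; "gripper_width": finger opening in m; "gripper_force": force on a finger pad.
Only numpy, scipy, OpenCV 4.12 (cv2) and the standard library are available. Lean on these libraries where they do the work, as an engineer would, in place of code of your own. Each camera call takes 0.05 s, during which the arm holds its last target. There are 200 camera calls.

## Working session

There is one attempt and no reset: what is moved stays moved. The work goes in short steps, Python scripts to look and compute and a tool call to move; the robot and the scene stay as the last step left them, time stands still between calls to the robot, and variables do not carry over. Pictures are saved under pics/ and viewed, at most 10 in all, crops included, and the job is handed in when it is done.

Besides the shell and the picture viewer there is one more tool, called as a command line: name --argument value ..., lists and objects as JSON in quotes. step_arm: Moves the arm, as the interface text tells. Its arguments: {"type":"object","properties":{"increments":{"type":"array","items":{"type":"object","properties":{"translation":{"type":"array","items":{"type":"number"}},"delta_rot":{"type":"array","items":{"type":"number"}}}}},"fingers":{"type":"number"},"force":{"type":"number"}},"required":["increments"]}

```bash
mkdir -p pics
cat > h.py <<'E'
import numpy as np, cv2
from station import ctrl, vision
def grab(n):
    d=vision.get_image(n); R=cv2.Rodrigues(np.array(d['rvec'],float))[0]; t=np.array(d['tvec'],float).ravel()
    z=d['z_map']; h,w=z.shape; f=h/2/np.tan(np.radians(d['vertical_fov'])/2)
    u,v=np.meshgrid(np.arange(w),np.arange(h))
    P=np.stack([(u-d['cx'])/f*z,(v-d['cy'])/f*z,z],-1)
    W=(P-t)@R; W[z==0]=np.nan
    return d['frame'],W
E
python3 - <<'E'
from h import *
for n in('top','side'):
    f,W=grab(n); cv2.imwrite(f'pics/{n}0.png',f); np.save(f'{n}0.npy',W)
print(ctrl.observe())
E
```

```text
{'t': 0.1, 'q': array([ 1.02298697e+00,  1.50943454e-01,  1.43798069e+00,  3.83535464e-06,
        1.55378232e+00, -1.33976313e-01]), 'qvel': array([ 0.00087076, -0.00040009, -0.00217909, -0.00095381,  0.00027019,
       -0.00184212]), 'joint_torque': array([ 4.54578461e-03, -7.14375257e+01, -5.71801651e+01, -9.65936442e-05,
        6.94983712e-03, -5.19362311e-05]), 'eef_pos': array([0.23110626, 0.52626623, 0.23072475]), 'orientation': array([-6.45341548e-01, -3.07421107e+00,  1.64668053e-03]), 'wrist_force': array([ 0.1659182 , -0.29082158, -0.02178986]), 'wrist_torque': array([-0.00157578, -0.01324668,  0.04234712]), 'gripper_force': 0.0, 'gripper_width': 0.08547464114003052}
```

View pics/top0.png

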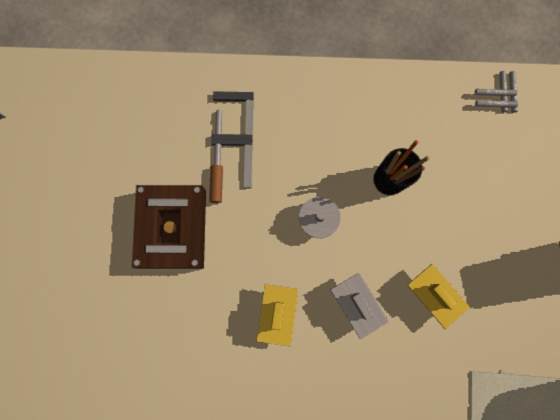

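View pics/side0.png

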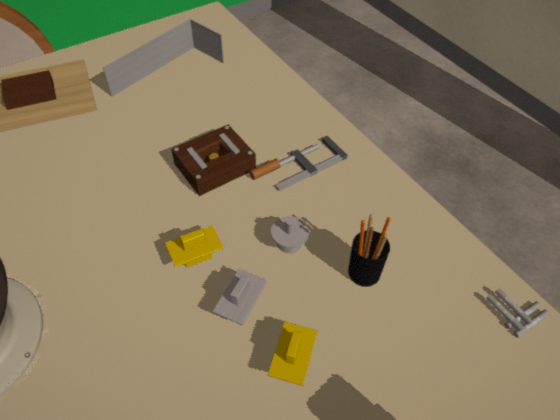

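The top view shows the grey rectangular core at (360,306), between yellow decoys at (278,316) and (439,296). The mould is at (170,227), the round core at (320,217) and the pot at (398,172).

Run:
```python
from h import *
from scipy.spatial.transform import Rotation as Ro
W=np.load('top0.npy'); S=np.load('side0.npy')
def rect(W,box,lo,hi,name):
    u0,v0,u1,v1=box; P=W[v0:v1,u0:u1].reshape(-1,3); P=P[(P[:,2]>lo)&(P[:,2]<hi)]
    r=cv2.minAreaRect((P[:,:2]*1000).astype(np.float32))
    print(name,len(P),'c',np.round(r[0],1),'sz',np.round(r[1],1),'ang',round(r[2],1),'z',np.round(np.median(P[:,2]),4), 'xymean',np.round(P.mean(0),4)); 
b=(325,268,395,342)
rect(W,b,.036,.048,'flange');rect(W,b,.065,.085,'rib')
rect(S,(212,265,270,325),.036,.048,'flangeS');rect(S,(212,265,270,325),.066,.085,'ribS')
b=(125,175,215,280)
rect(W,b,.04,.065,'mould')
rect(W,(143,195,193,209),.05,.065,'stripUp');rect(W,(140,243,190,256),.05,.065,'stripDn')
rect(S,(165,120,262,195),.045,.065,'mouldS')
# bright strip colours
f=cv2.imread('pics/top0.png'); g=f.min(2)
for n,(u0,v0,u1,v1) in {'A':(145,195,192,210),'B':(142,241,190,256)}.items():
    m=np.zeros(g.shape,bool); m[v0:v1,u0:u1]=g[v0:v1,u0:u1]>90
    P=W[m]; r=cv2.minAreaRect((P[:,:2]*1000).astype(np.float32)); print(n,m.sum(),r,np.median(P[:,2]))
for n,uv in {'round':(320,217),'y1':(278,316),'y2':(439,296)}.items(): print(n,W[uv[1],uv[0]])
R=Ro.from_rotvec(ctrl.observe()['orientation']).as_matrix(); print(R.round(3))
```

```text
flange 1645 c [ 452.4 -201.3] sz [100.5  60.2] ang 32.0 z 0.0422 xymean [ 0.4523 -0.2003  0.0421]
rib 266 c [ 452.6 -201. ] sz [45.  16.1] ang 32.1 z 0.0737 xymean [ 0.4527 -0.2004  0.0736]
flangeS 1320 c [ 453.8 -204.4] sz [102.6  61.2] ang 31.9 z 0.0404 xymean [ 0.4502 -0.2098  0.0405]
ribS 224 c [ 453.3 -204.9] sz [46.9 17.2] ang 31.9 z 0.0722 xymean [ 0.4524 -0.2066  0.072 ]
mould 4928 c [584.5 146.3] sz [149.1 121.2] ang 1.7 z 0.0502 xymean [0.5832 0.1455 0.0503]
stripUp 488 c [627.7 147.7] sz [24.5 89.3] ang 1.8 z 0.0526 xymean [0.6274 0.1476 0.0528]
stripDn 450 c [541.7 147.1] sz [21.6 87.5] ang 1.7 z 0.0531 xymean [0.5412 0.1471 0.053 ]
mouldS 2207 c [585.2 142.3] sz [152.9 126.3] ang 2.1 z 0.0485 xymean [0.5829 0.1395 0.0487]
A 259 ((627.1585083007812, 147.123291015625), (7.541884422302246, 69.5904312133789), 6.9840874671936035) nan
B 264 ((541.589111328125, 144.57806396484375), (10.901773452758789, 69.88446044921875), 1.6918203830718994) nan
round [ 0.60379499 -0.12648735  0.07511409]
y1 [ 0.43235632 -0.05773468  0.07308686]
y2 [ 0.47318913 -0.3324545   0.07380392]
[[-0.916  0.402 -0.001]
 [ 0.402  0.916 -0.001]
 [ 0.    -0.001 -1.   ]]
```

step_arm --increments '[{"translation": [-0.825, -0.963, 0]}, {"translation": [-0.825, -0.963, 0]}, {"translation": [-0.825, -0.963, 0]}, {"translation": [-0.825, -0.963, 0]}, {"translation": [-0.825, -0.963, 0]}, {"translation": [-0.825, -0.963, 0]}, {"translation": [-0.825, -0.963, 0]}, {"translation": [-0.825, -0.963, 0]}, {"translation": [-0.825, -0.963, 0]}, {"translation": [-0.825, -0.963, 0]}, {"translation": [-0.825, -0.963, 0]}, {"translation": [-0.825, -0.963, 0]}, {"translation": [-0.825, -0.963, 0]}, {"translation": [-0.825, -0.963, 0]}, {"translation": [-0.825, -0.963, 0]}, {"translation": [-0.825, -0.963, 0]}, {"translation": [-0.825, -0.963, 0]}, {"translation": [-0.825, -0.963, 0]}, {"translation": [-0.825, -0.963, 0]}, {"translation": [-0.825, -0.963, 0]}]' --fingers 100 --force 60

```text
$.increments[0]: bad value
```

step_arm --increments '[{"translation": [-0.825, -0.963, 0]}, {"translation": [-0.825, -0.963, 0]}, {"translation": [-0.825, -0.963, 0]}, {"translation": [-0.825, -0.963, 0]}, {"translation": [-0.825, -0.963, 0]}, {"translation": [-0.825, -0.963, 0]}, {"translation": [-0.825, -0.963, 0]}, {"translation": [-0.825, -0.963, 0]}, {"translation": [-0.825, -0.963, 0]}, {"translation": [-0.825, -0.963, 0]}, {"delta_rot": [0, 0, 1]}, {"delta_rot": [0, 0, 1]}, {"delta_rot": [0, 0, 1]}, {"delta_rot": [0, 0, 1]}, {"delta_rot": [0, 0, 1]}, {"delta_rot": [0, 0, 1]}, {"delta_rot": [0, 0, 1]}, {"delta_rot": [0, 0, 1]}, {"delta_rot": [0, 0, 1]}, {"delta_rot": [0, 0, 1]}]'

```text
$.increments[0]: bad value
```

step_arm --increments '[{"delta_rot": [0, 0, 1]}, {"delta_rot": [0, 0, 1]}, {"delta_rot": [0, 0, 1]}, {"delta_rot": [0, 0, 1]}, {"delta_rot": [0, 0, 1]}, {"delta_rot": [0, 0, 1]}, {"delta_rot": [0, 0, 1]}, {"delta_rot": [0, 0, 1]}, {"delta_rot": [0, 0, 1]}, {"delta_rot": [0, 0, 1]}, {"delta_rot": [0, 0, 1]}, {"delta_rot": [0, 0, 0.69]}, {}, {}]'

```text
$.increments[0]: bad value
```

```bash
cat >> h.py <<'E'
from scipy.spatial.transform import Rotation as Ro
def go(x,y,ang,z):
    s=ctrl.observe(); R=Ro.from_rotvec(s['orientation']).as_matrix()
    a=np.degrees(np.arctan2(R[1,0],R[0,0])); d=np.array([x,y,z])-s['eef_pos']
    print('t',s['t'],'tcp',s['eef_pos'].round(4),'ang',a.round(2),'zaxis',R[:,2].round(4),'F',s['wrist_force'].round(2),'w',s['gripper_width'])
    ez=np.radians((a-ang+180)%360-180)*10
    print('units',(R.T@d/.02).round(3),'rotz units',ez.round(3),'level rot units',(10*R.T@np.cross(R[:,2],[0,0,-1])).round(3))
E
python3 - <<'E'
from h import *
go(.4525,-.2015,32,.047)
E
```

```text
t 0.1 tcp [0.2311 0.5263 0.2307] ang 156.29 zaxis [-6.e-04 -9.e-04 -1.e+00] F [ 0.17 -0.29 -0.02] w 0.08547464114003052
units [-24.769 -28.855   9.214] rotz units 21.693 level rot units [-0.011 -0.002  0.   ]
```

step_arm --increments '[{"translation": [-0.825, -0.963, 0], "delta_rot": [0, 0, 0]}, {"translation": [-0.825, -0.963, 0], "delta_rot": [0, 0, 0]}, {"translation": [-0.825, -0.963, 0], "delta_rot": [0, 0, 0]}, {"translation": [-0.825, -0.963, 0], "delta_rot": [0, 0, 0]}, {"translation": [-0.825, -0.963, 0], "delta_rot": [0, 0, 0]}, {"translation": [-0.825, -0.963, 0], "delta_rot": [0, 0, 0]}, {"translation": [-0.825, -0.963, 0], "delta_rot": [0, 0, 0]}, {"translation": [-0.825, -0.963, 0], "delta_rot": [0, 0, 0]}, {"translation": [-0.825, -0.963, 0], "delta_rot": [0, 0, 0]}, {"translation": [-0.825, -0.963, 0], "delta_rot": [0, 0, 0]}, {"translation": [-0.825, -0.963, 0], "delta_rot": [0, 0, 0]}, {"translation": [-0.825, -0.963, 0], "delta_rot": [0, 0, 0]}, {"translation": [-0.825, -0.963, 0], "delta_rot": [0, 0, 0]}, {"translation": [-0.825, -0.963, 0], "delta_rot": [0, 0, 0]}, {"translation": [-0.825, -0.963, 0], "delta_rot": [0, 0, 0]}, {"translation": [-0.825, -0.963, 0], "delta_rot": [0, 0, 0]}, {"translation": [-0.825, -0.963, 0], "delta_rot": [0, 0, 0]}, {"translation": [-0.825, -0.963, 0], "delta_rot": [0, 0, 0]}, {"translation": [-0.825, -0.963, 0], "delta_rot": [0, 0, 0]}, {"translation": [-0.825, -0.963, 0], "delta_rot": [0, 0, 0]}]' --fingers 100 --force 60

```text
t: 1.77
eef_pos: [0.3785, 0.0398, 0.2312]
orientation: [-0.646, -3.074, 0.0]
wrist_force: [0.9, 0.3, -0.0]
gripper_width: 0.0856
gripper_force: 0.0
```

step_arm --increments '[{"translation": [-0.825, -0.963, 0], "delta_rot": [0, 0, 0]}, {"translation": [-0.825, -0.963, 0], "delta_rot": [0, 0, 0]}, {"translation": [-0.825, -0.963, 0], "delta_rot": [0, 0, 0]}, {"translation": [-0.825, -0.963, 0], "delta_rot": [0, 0, 0]}, {"translation": [-0.825, -0.963, 0], "delta_rot": [0, 0, 0]}, {"translation": [-0.825, -0.963, 0], "delta_rot": [0, 0, 0]}, {"translation": [-0.825, -0.963, 0], "delta_rot": [0, 0, 0]}, {"translation": [-0.825, -0.963, 0], "delta_rot": [0, 0, 0]}, {"translation": [-0.825, -0.963, 0], "delta_rot": [0, 0, 0]}, {"translation": [-0.825, -0.963, 0], "delta_rot": [0, 0, 0]}, {"translation": [0, 0, 0], "delta_rot": [0, 0, 1]}, {"translation": [0, 0, 0], "delta_rot": [0, 0, 1]}, {"translation": [0, 0, 0], "delta_rot": [0, 0, 1]}, {"translation": [0, 0, 0], "delta_rot": [0, 0, 1]}, {"translation": [0, 0, 0], "delta_rot": [0, 0, 1]}, {"translation": [0, 0, 0], "delta_rot": [0, 0, 1]}, {"translation": [0, 0, 0], "delta_rot": [0, 0, 1]}, {"translation": [0, 0, 0], "delta_rot": [0, 0, 1]}, {"translation": [0, 0, 0], "delta_rot": [0, 0, 1]}, {"translation": [0, 0, 0], "delta_rot": [0, 0, 1]}]'

```text
t: 3.43
eef_pos: [0.452, -0.2016, 0.2311]
orientation: [-2.046, -2.383, 0.0]
wrist_force: [-0.9, 0.6, -0.2]
gripper_width: 0.0854
gripper_force: 0.0
```

step_arm --increments '[{"translation": [0, 0, 0], "delta_rot": [0, 0, 1]}, {"translation": [0, 0, 0], "delta_rot": [0, 0, 1]}, {"translation": [0, 0, 0], "delta_rot": [0, 0, 1]}, {"translation": [0, 0, 0], "delta_rot": [0, 0, 1]}, {"translation": [0, 0, 0], "delta_rot": [0, 0, 1]}, {"translation": [0, 0, 0], "delta_rot": [0, 0, 1]}, {"translation": [0, 0, 0], "delta_rot": [0, 0, 1]}, {"translation": [0, 0, 0], "delta_rot": [0, 0, 1]}, {"translation": [0, 0, 0], "delta_rot": [0, 0, 1]}, {"translation": [0, 0, 0], "delta_rot": [0, 0, 1]}, {"translation": [0, 0, 0], "delta_rot": [0, 0, 1]}, {"translation": [0, 0, 0], "delta_rot": [0, 0, 0.69]}, {"translation": [0, 0, 0], "delta_rot": [0, 0, 0]}, {"translation": [0, 0, 0], "delta_rot": [0, 0, 0]}]'

```text
t: 4.6
eef_pos: [0.452, -0.2016, 0.2311]
orientation: [-3.019, -0.87, 0.0]
wrist_force: [0.6, 0.1, -0.4]
gripper_width: 0.0856
gripper_force: 0.0
```

Run:
```python
from h import *
go(.4525,-.2015,32,.047)
```

```text
t 4.6 tcp [ 0.452  -0.2016  0.2311] ang 32.15 zaxis [-3.e-04  1.e-04 -1.e+00] F [ 0.61  0.11 -0.37] w 0.08560602223049554
units [0.025 0.011 9.207] rotz units 0.027 level rot units [-0.002  0.003  0.   ]
```

step_arm --increments '[{"translation": [0, 0, 1], "delta_rot": [0, 0, 0]}, {"translation": [0, 0, 1], "delta_rot": [0, 0, 0]}, {"translation": [0, 0, 1], "delta_rot": [0, 0, 0]}, {"translation": [0, 0, 1], "delta_rot": [0, 0, 0]}, {"translation": [0, 0, 1], "delta_rot": [0, 0, 0]}, {"translation": [0, 0, 1], "delta_rot": [0, 0, 0]}, {"translation": [0, 0, 1], "delta_rot": [0, 0, 0]}, {"translation": [0, 0, 0.8], "delta_rot": [0, 0, 0]}, {"translation": [0, 0, 0.6], "delta_rot": [0, 0, 0]}, {"translation": [0, 0, 0.5], "delta_rot": [0, 0, 0]}, {"translation": [0, 0, 0.3], "delta_rot": [0, 0, 0]}, {"translation": [0, 0, 0], "delta_rot": [0, 0, 0]}, {"translation": [0, 0, 0], "delta_rot": [0, 0, 0]}]'

```text
t: 5.68
eef_pos: [0.4522, -0.2017, 0.0476]
orientation: [3.019, 0.867, -0.0]
wrist_force: [0.2, -0.5, 0.4]
gripper_width: 0.0852
gripper_force: 0.0
```

step_arm --increments '[{"translation": [0, 0, 0], "delta_rot": [0, 0, 0]}, {"translation": [0, 0, 0], "delta_rot": [0, 0, 0]}, {"translation": [0, 0, 0], "delta_rot": [0, 0, 0]}, {"translation": [0, 0, 0], "delta_rot": [0, 0, 0]}, {"translation": [0, 0, 0], "delta_rot": [0, 0, 0]}, {"translation": [0, 0, 0], "delta_rot": [0, 0, 0]}, {"translation": [0, 0, 0], "delta_rot": [0, 0, 0]}, {"translation": [0, 0, 0], "delta_rot": [0, 0, 0]}, {"translation": [0, 0, 0], "delta_rot": [0, 0, 0]}, {"translation": [0, 0, 0], "delta_rot": [0, 0, 0]}, {"translation": [0, 0, 0], "delta_rot": [0, 0, 0]}, {"translation": [0, 0, 0], "delta_rot": [0, 0, 0]}]' --fingers 0 --force 80

```text
t: 6.68
eef_pos: [0.4522, -0.2017, 0.0475]
orientation: [3.019, 0.866, 0.0]
wrist_force: [-1.1, -0.2, 4.7]
gripper_width: 0.0146
gripper_force: 79.0
```

step_arm --increments '[{"translation": [0, 0, -0.4], "delta_rot": [0, 0, 0]}, {"translation": [0, 0, -0.6], "delta_rot": [0, 0, 0]}, {"translation": [0, 0, -1], "delta_rot": [0, 0, 0]}, {"translation": [0, 0, -1], "delta_rot": [0, 0, 0]}, {"translation": [0, 0, -1], "delta_rot": [0, 0, 0]}, {"translation": [0, 0, -1], "delta_rot": [0, 0, 0]}, {"translation": [0, 0, -1], "delta_rot": [0, 0, 0]}, {"translation": [0, 0, 0], "delta_rot": [0, 0, 0]}, {"translation": [0, 0, 0], "delta_rot": [0, 0, 0]}]'

```text
t: 7.43
eef_pos: [0.4522, -0.2017, 0.168]
orientation: [3.019, 0.866, 0.001]
wrist_force: [-0.1, -0.3, -3.0]
gripper_width: 0.0141
gripper_force: 78.4
```

Run:
```python
from h import *
go(.584,.146,1.7,.168)
```

```text
t 7.4333 tcp [ 0.4522 -0.2017  0.168 ] ang 32.02 zaxis [ 1.e-03 -8.e-04 -1.e+00] F [-0.13 -0.27 -3.03] w 0.014128770891304487
units [ 1.4803e+01 -1.1248e+01 -6.0000e-03] rotz units 5.291 level rot units [ 0.012 -0.005  0.   ]
```

step_arm --increments '[{"translation": [0.3, -0.228, 0], "delta_rot": [0, 0, 0]}, {"translation": [0.75, -0.57, 0], "delta_rot": [0, 0, 0]}, {"translation": [0.75, -0.57, 0], "delta_rot": [0, 0, 0]}, {"translation": [0.75, -0.57, 0], "delta_rot": [0, 0, 0]}, {"translation": [0.75, -0.57, 0], "delta_rot": [0, 0, 0]}, {"translation": [0.75, -0.57, 0], "delta_rot": [0, 0, 0]}, {"translation": [0.75, -0.57, 0], "delta_rot": [0, 0, 0]}, {"translation": [0.75, -0.57, 0], "delta_rot": [0, 0, 0]}, {"translation": [0.75, -0.57, 0], "delta_rot": [0, 0, 0]}, {"translation": [0.75, -0.57, 0], "delta_rot": [0, 0, 0]}, {"translation": [0.75, -0.57, 0], "delta_rot": [0, 0, 0]}, {"translation": [0.75, -0.57, 0], "delta_rot": [0, 0, 0]}, {"translation": [0.75, -0.57, 0], "delta_rot": [0, 0, 0]}, {"translation": [0.75, -0.57, 0], "delta_rot": [0, 0, 0]}, {"translation": [0.75, -0.57, 0], "delta_rot": [0, 0, 0]}, {"translation": [0.75, -0.57, 0], "delta_rot": [0, 0, 0]}, {"translation": [0.75, -0.57, 0], "delta_rot": [0, 0, 0]}, {"translation": [0.75, -0.57, 0], "delta_rot": [0, 0, 0]}, {"translation": [0.75, -0.57, 0], "delta_rot": [0, 0, 0]}, {"translation": [0.75, -0.57, 0], "delta_rot": [0, 0, 0]}]'

```text
t: 9.1
eef_pos: [0.5811, 0.1416, 0.1657]
orientation: [-3.019, -0.866, 0.004]
wrist_force: [0.1, 0.0, -1.6]
gripper_width: 0.0144
gripper_force: 78.2
```

step_arm --increments '[{"translation": [0.25, -0.19, 0], "delta_rot": [0, 0, 0]}, {"translation": [0, 0, 0], "delta_rot": [0, 0, 1]}, {"translation": [0, 0, 0], "delta_rot": [0, 0, 1]}, {"translation": [0, 0, 0], "delta_rot": [0, 0, 1]}, {"translation": [0, 0, 0], "delta_rot": [0, 0, 1]}, {"translation": [0, 0, 0], "delta_rot": [0, 0, 1]}, {"translation": [0, 0, 0], "delta_rot": [0, 0, 0.29]}, {"translation": [0, 0, 0], "delta_rot": [0, 0, 0]}, {"translation": [0, 0, 0], "delta_rot": [0, 0, 0]}, {"translation": [0, 0, 0], "delta_rot": [0, 0, 0]}]'

```text
t: 9.93
eef_pos: [0.5835, 0.146, 0.1668]
orientation: [3.141, 0.049, -0.001]
wrist_force: [0.4, -0.2, -1.1]
gripper_width: 0.0144
gripper_force: 78.3
```

Run:
```python
from h import *
go(.5843,.1460,1.7,.168)
for n in('top','side'):
    f,W=grab(n); np.save(f'{n}1.npy',W); cv2.imwrite(f'pics/{n}1.png',f)
    m=(abs(W[...,0]-.584)<.11)&(abs(W[...,1]-.146)<.09)
    for nm,lo,hi in(('flange',.145,.18),('mould',.044,.065)):
        P=W[m&(W[...,2]>lo)&(W[...,2]<hi)]
        if len(P)>20: print(n,nm,len(P),cv2.minAreaRect((P[:,:2]*1000).astype(np.float32)),np.median(P[:,2]))
    cv2.imwrite(f'pics/{n}1c.png',cv2.resize(f[160:300,100:240] if n=='top' else f[40:200,120:300],None,fx=3,fy=3))
```

```text
t 9.9333 tcp [0.5835 0.146  0.1668] ang 1.8 zaxis [-9.e-04 -2.e-04 -1.e+00] F [ 0.38 -0.21 -1.07] w 0.014367198135848674
units [ 0.039  0.003 -0.062] rotz units 0.017 level rot units [0.002 0.009 0.   ]
top flange 927 ((583.0521850585938, 135.5452117919922), (99.28365325927734, 37.12757873535156), 1.8978122472763062) 0.1615946975544106
top mould 2695 ((584.622314453125, 137.120849609375), (149.40187072753906, 102.69636535644531), 1.9019449949264526) 0.05023451590974897
side flange 842 ((584.4205932617188, 142.2703857421875), (102.64790344238281, 62.63525390625), 1.1307569742202759) 0.1600303524148118
side mould 2227 ((584.9629516601562, 142.44937133789062), (152.353271484375, 126.0650634765625), 0.8197945952415466) 0.048454512020897275
```

View pics/top1c.png

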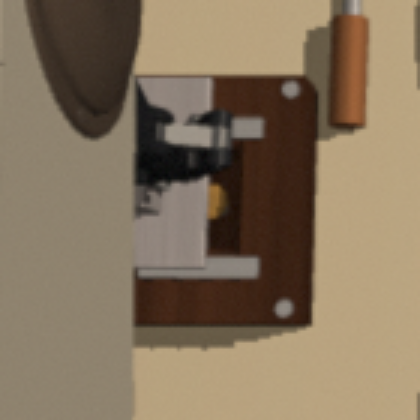

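View pics/side1c.png

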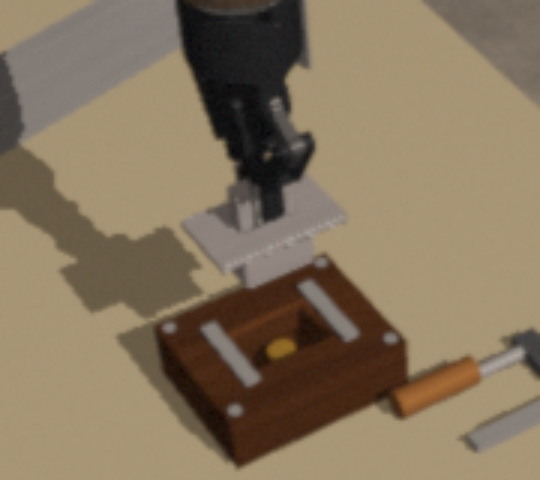

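The side view crop shows the foot above the pocket, aligned within about 1 mm. In the top view the core's flange is x −1.5 mm off and y within 1 mm, so I shift slightly and descend.

step_arm --increments '[{"translation": [0.05, 0.025, 0], "delta_rot": [0, 0, 0]}, {"translation": [0, 0, 0.5], "delta_rot": [0, 0, 0]}, {"translation": [0, 0, 0.7], "delta_rot": [0, 0, 0]}, {"translation": [0, 0, 0.7], "delta_rot": [0, 0, 0]}, {"translation": [0, 0, 0.6], "delta_rot": [0, 0, 0]}, {"translation": [0, 0, 0.4], "delta_rot": [0, 0, 0]}, {"translation": [0, 0, 0.3], "delta_rot": [0, 0, 0]}, {"translation": [0, 0, 0.2], "delta_rot": [0, 0, 0]}, {"translation": [0, 0, 0.2], "delta_rot": [0, 0, 0]}, {"translation": [0, 0, 0.2], "delta_rot": [0, 0, 0]}, {"translation": [0, 0, 0.2], "delta_rot": [0, 0, 0]}, {"translation": [0, 0, 0], "delta_rot": [0, 0, 0]}, {"translation": [0, 0, 0], "delta_rot": [0, 0, 0]}]'

```text
t: 11.12
eef_pos: [0.5848, 0.1455, 0.0873]
orientation: [3.141, 0.047, -0.0]
wrist_force: [-1.0, -0.3, -2.7]
gripper_width: 0.0149
gripper_force: 78.3
```

step_arm --increments '[{"translation": [0, 0, 0.15], "delta_rot": [0, 0, 0]}, {"translation": [0, 0, 0.15], "delta_rot": [0, 0, 0]}, {"translation": [0, 0, 0.15], "delta_rot": [0, 0, 0]}, {"translation": [0, 0, 0.1], "delta_rot": [0, 0, 0]}, {"translation": [0, 0, 0.1], "delta_rot": [0, 0, 0]}, {"translation": [0, 0, 0.1], "delta_rot": [0, 0, 0]}, {"translation": [0, 0, 0.1], "delta_rot": [0, 0, 0]}, {"translation": [0, 0, 0.1], "delta_rot": [0, 0, 0]}, {"translation": [0, 0, 0], "delta_rot": [0, 0, 0]}, {"translation": [0, 0, 0], "delta_rot": [0, 0, 0]}]'

```text
t: 11.95
eef_pos: [0.5852, 0.1456, 0.0689]
orientation: [-3.141, -0.047, -0.002]
wrist_force: [-1.5, 0.7, 8.8]
gripper_width: 0.0144
gripper_force: 79.9
```

step_arm --increments '[{"translation": [0, 0, 0.05], "delta_rot": [0, 0, 0]}, {"translation": [0, 0, 0.05], "delta_rot": [0, 0, 0]}, {"translation": [0, 0, 0.03], "delta_rot": [0, 0, 0]}, {"translation": [0, 0, 0], "delta_rot": [0, 0, 0]}, {"translation": [0, 0, 0], "delta_rot": [0, 0, 0]}]'

```text
t: 12.37
eef_pos: [0.5852, 0.1456, 0.0664]
orientation: [-3.141, -0.047, -0.002]
wrist_force: [-1.2, 0.3, 9.4]
gripper_width: 0.0145
gripper_force: 79.9
```

step_arm --increments '[{"translation": [0, 0, 0.025], "delta_rot": [0, 0, 0]}, {"translation": [0, 0, 0.025], "delta_rot": [0, 0, 0]}, {"translation": [0, 0, 0.025], "delta_rot": [0, 0, 0]}, {"translation": [0, 0, 0], "delta_rot": [0, 0, 0]}, {"translation": [0, 0, 0], "delta_rot": [0, 0, 0]}]'

```text
t: 12.78
eef_pos: [0.5852, 0.1456, 0.0655]
orientation: [3.141, 0.047, 0.002]
wrist_force: [-5.3, -1.8, 16.1]
gripper_width: 0.0144
gripper_force: 81.0
```

step_arm --increments '[{"translation": [0, 0, 0.02], "delta_rot": [0, 0, 0]}, {"translation": [0, 0, 0.015], "delta_rot": [0, 0, 0]}, {"translation": [0, 0, 0], "delta_rot": [0, 0, 0]}, {"translation": [0, 0, 0], "delta_rot": [0, 0, 0]}, {"translation": [0, 0, 0], "delta_rot": [0, 0, 0]}]'

```text
t: 13.2
eef_pos: [0.5852, 0.1455, 0.0654]
orientation: [3.141, 0.047, 0.003]
wrist_force: [-9.0, -2.6, 24.6]
gripper_width: 0.015
gripper_force: 82.4
```

Run:
```python
from h import *
go(.5845,.1455,1.7,.0652); print(ctrl.observe()['wrist_torque'])
f,W=grab('side'); cv2.imwrite('pics/side2c.png',cv2.resize(f[80:210,140:290],None,fx=4,fy=4))
m=(abs(W[...,0]-.584)<.055)&(abs(W[...,1]-.142)<.034)&(abs(W[...,2]-.0585)<.004); P=W[m]
print(len(P),cv2.minAreaRect((P[:,:2]*1000).astype(np.float32)))
A=np.c_[P[:,:2]-P[:,:2].mean(0),np.ones(len(P))]; print('plane',np.linalg.lstsq(A,P[:,2],rcond=None)[0])
```

```text
t 13.2 tcp [0.5852 0.1455 0.0654] ang 1.71 zaxis [ 0.0018  0.     -1.    ] F [-8.96 -2.65 24.56] w 0.014990825890260809
units [-0.037  0.001  0.012] rotz units 0.001 level rot units [ 0.    -0.018 -0.   ]
[-0.13898089  1.69712976 -0.06260229]
617 ((585.7703247070312, 142.18385314941406), (101.02777862548828, 64.46833038330078), 1.0854383707046509)
plane [-0.00012037  0.00522864  0.05833932]
```

View pics/side2c.png

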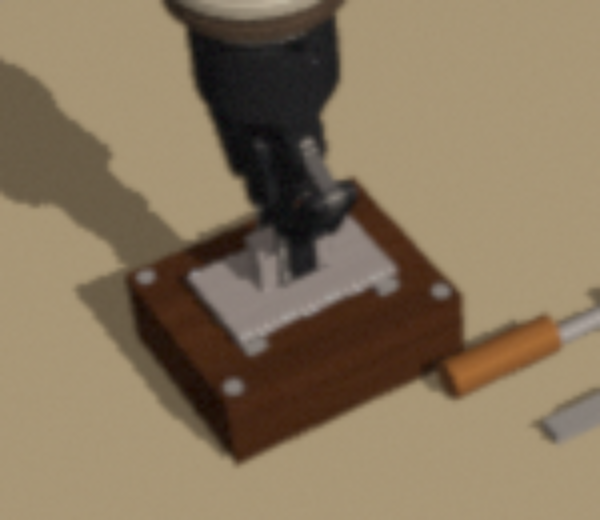

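The flange sits flat on both strips, with the strip ends visible at (255,345) and (388,288) in the crop. The push is about 25 N and the tilt is below 0.006 rad. One short hold to confirm it is steady, then I hand in.

step_arm --increments '[{"translation": [-0.01, 0, 0], "delta_rot": [0, 0, 0]}, {"translation": [0, 0, 0], "delta_rot": [0, 0, 0]}, {"translation": [0, 0, 0], "delta_rot": [0, 0, 0]}, {"translation": [0, 0, 0], "delta_rot": [0, 0, 0]}, {"translation": [0, 0, 0], "delta_rot": [0, 0, 0]}, {"translation": [0, 0, 0], "delta_rot": [0, 0, 0]}]'

```text
t: 13.75
eef_pos: [0.5852, 0.1456, 0.0654]
orientation: [-3.141, -0.047, -0.003]
wrist_force: [-7.5, -2.4, 23.6]
gripper_width: 0.0148
gripper_force: 82.0
```

Run:
```python
from h import *
s=ctrl.observe(); print(s['eef_pos'],s['wrist_force'],s['gripper_force'])
if 18<s['wrist_force'][2]<40: print(ctrl.hand_in())
```

```text
[0.58521987 0.14555182 0.06543191] [-7.50162557 -2.36306778 23.58565733] 82.02687621116638
the job is handed in; nothing more can be done
None
```

I handed the job in at about 14 s with the rectangular core gripped and its flange pressed home on the rest strips under a steady push of about 24 N; the hand-in returned no verdict, so I can't confirm it passed.

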